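# Turn round a pneumatic-post specimen carrier

### The job

Get the specimen carrier ready to send: first take out every green-capped empty pot and drop it into the yellow bin, then stand every red-capped sample upright in a pocket of its own in the carrier. Finally swing the blue shell half over and press it fully shut, so that its rim sits edge to edge on the lower half, and leave the jar, beaker and spatula where they are.

Things in the scene. Friction and masses are not known exactly. Their poses are not given: they have to be found in the camera images.
- carrier: fixed lower half of a specimen carrier in its cradle: a white half tube open upward, 276 mm long, 130 mm across. Origin: on the bench under its middle; x along its length, y across it towards the hinge, z up. Its rim (parting plane) is 70 mm above the bench; its long walls' inner faces are 61 mm either side of the middle at the rim
- pocket_row (a point): middle of the top of the carrier's black insert, 52 mm above the bench; axes as the carrier's. Five square pockets, 46 mm wide, 16 mm deep, with 4 mm walls between, lie in one row along x at y = 0, x = -100, -50, 0, 50, 100 mm from here; flat ledges at insert-top height run along both sides. A pot in a pocket has its centre 60 mm, its top 84 mm above the bench
- shell (a joint): angle of the blue upper shell half (rad): 0 = shut, rims meeting edge to edge; grows as it opens, to at most 2.35; beyond 1.57 it leans out past upright. The hinge is stiff by friction: the shell stays at whatever angle it is left, even almost shut; about 3 N at the tab moves it
- shell_hinge (a point): middle of the hinge line, which runs along the carrier's x: 66 mm to the carrier's +y side of its middle, 70 mm above the bench. Axes turn with the shell: -y points from the hinge across the shell to its free rim, +z to the outside of its vault (up when shut), which bulges 65 mm from the rim plane
- shell_tab (a point): middle of the outer face (top when shut) of the yellow thumb tab at mid-length of the shell's free rim. The tab is 56 mm long along the hinge direction, sticks out 22 mm from the rim, 8 mm thick; this point is 140 mm across from the hinge line, 11 mm from the tab's outer end, 78 mm above the bench when shut. z points out of the shell (up when shut)
- bin: a loose yellow open-topped rectangular waste bin standing on the bench, outside 160 x 120 mm (its x and y), 85 mm high, walls and floor 4 mm, 0.5 kg. Origin: centre of its underside; z up
- jar: bystander: a glass jar with a brass-coloured cap, 64 mm in diameter, 85 mm high; leave alone. Origin: centre of its underside
- beaker: bystander: an empty glass beaker, 50 mm in diameter, 70 mm high; leave alone. Origin: centre of its underside
- spatula: bystander: a spatula about 170 mm long lying on the bench; leave alone. Origin: under its middle
- sample0_mid (a point): a round plastic specimen pot, 38 mm in diameter and 48 mm tall, flat top and bottom, heavy base, about 60 g, dark red with a red cap. This point is at its centre, half-way up (24 mm above its underside); z is its own axis, +z towards the cap. A full sample; starts standing on the bench, on or by a thin grey mat
- sample1_mid (a point): a round plastic specimen pot, 38 mm in diameter and 48 mm tall, flat top and bottom, heavy base, about 60 g, dark red with a red cap. This point is at its centre, half-way up (24 mm above its underside); z is its own axis, +z towards the cap. A full sample; starts standing on the bench, on or by a thin grey mat
- sample2_mid (a point): a round plastic specimen pot, 38 mm in diameter and 48 mm tall, flat top and bottom, heavy base, about 60 g, dark red with a red cap. This point is at its centre, half-way up (24 mm above its underside); z is its own axis, +z towards the cap. A full sample; starts standing on the bench, on or by a thin grey mat
- sample3_mid (a point): a round plastic specimen pot, 38 mm in diameter and 48 mm tall, flat top and bottom, heavy base, about 60 g, dark red with a red cap. This point is at its centre, half-way up (24 mm above its underside); z is its own axis, +z towards the cap. A full sample; starts standing on the bench, on or by a thin grey mat
- sample4_mid (a point): a round plastic specimen pot, 38 mm in diameter and 48 mm tall, flat top and bottom, heavy base, about 60 g, dark red with a red cap. This point is at its centre, half-way up (24 mm above its underside); z is its own axis, +z towards the cap. A full sample; starts standing on the bench, on or by a thin grey mat
- empty0_mid (a point): a round plastic specimen pot, 38 mm in diameter and 48 mm tall, flat top and bottom, heavy base, about 60 g, whitish with a green cap. This point is at its centre, half-way up (24 mm above its underside); z is its own axis, +z towards the cap. An empty returned pot; starts standing in a pocket of the carrier
- empty1_mid (a point): a round plastic specimen pot, 38 mm in diameter and 48 mm tall, flat top and bottom, heavy base, about 60 g, whitish with a green cap. This point is at its centre, half-way up (24 mm above its underside); z is its own axis, +z towards the cap. An empty returned pot; starts standing in a pocket of the carrier
- empty2_mid (a point): a round plastic specimen pot, 38 mm in diameter and 48 mm tall, flat top and bottom, heavy base, about 60 g, whitish with a green cap. This point is at its centre, half-way up (24 mm above its underside); z is its own axis, +z towards the cap. An empty returned pot; starts standing in a pocket of the carrier
- empty3_mid (a point): a round plastic specimen pot, 38 mm in diameter and 48 mm tall, flat top and bottom, heavy base, about 60 g, whitish with a green cap. This point is at its centre, half-way up (24 mm above its underside); z is its own axis, +z towards the cap. An empty returned pot; starts standing in a pocket of the carrier
Mind the look-alikes: they are no part of the job. What is shaped like the part that bears empty0_mid but purple is not meant.

How it is judged:
By the outcome, as a careful person would: the job done as asked, in the order asked, and still so for the second after the job is handed in, with the robot touching nothing.
Of sample0, sample1, sample2, sample3, sample4 only 4 to 5 are there at a start; the rules pass over those that are not, and their reading is None.
Of empty0, empty1, empty2, empty3 only 2 to 4 are there at a start; the rules pass over those that are not, and their reading is None.
At some moment in a run one of sample0, sample1, sample2, sample3, sample4, bin may be knocked a few centimetres aside while the robot is not near it.
It also fails if it takes over 210 s, if anything falls off the work surface, if the arm or the gripper's body presses on something with over 40 N, if the wrist force passes 120 N, or if a joint passes its speed limit or range.

### The arm

A 6-joint arm with a two-finger parallel gripper is mounted at the origin on the work surface. World frame = base frame: x ahead of the robot, y to its left, z up, the work surface at z = 0. Lengths are in m, angles in rad, forces in N, time in s.
With the tool pointing down it reaches from about 0.275 to 0.825 m from the base axis. Payload 4.9 kg.
Tool frame: the origin (TCP) lies midway between the tips of the shut fingers; the grasp point (between the pads) lies 19 mm behind it (bot.grip_depth is the distance from the TCP to the grasp point, in m); z points along the fingers, y is the line along which they close (so a half turn about z gives the same grasp; the last joint's range is limited). The gripper opens to 85 mm and grips with 20 to 120 N. Pads are 22 mm wide; open, the fingers measure 114 mm over their backs; the gripper's body (76 mm by 85 mm) begins 54 mm behind the grasp point. The pads swing forward as they close: fully open they stand 13 mm farther back than shut.
Start: joints at [-1.242, 0.326, -0.193, 1.052, 0, 1.437], TCP at [0.246, -0.492, 0.231] pointing down, gripper open.
Joint ranges: [-2.65, 2.65], [-0.97, 1.79], [-1.3, 1.35], [-1.93, 2.1], [-1.47, 1.37], [-3.14, 3.14]. Speed limits (rad/s): [2.57, 2.57, 3.14, 3.14, 3.14, 3.14].

### API

Orientations are given as a unit quaternion [w, x, y, z].
In Python, from cell import bot gives the robot as it stands. Calls block until the motion is done:
- bot.move_pose(position, orientation): joint-space move of the TCP to a pose.
- bot.move_linear(position, speed=0.15, rotation=None, until_force=None): straight line of the TCP; rotation=None keeps the orientation; speed is the mean speed in m/s. With until_force (N) it stops when the force on the tool has changed by that much, and returns True; else False.
- bot.goto_joints(angles): joint-space move.
- bot.set_gripper(opening, grasp_force=None): opening from 0.0 (shut) to 1.0 (fully open); grasp_force is the grip in N (None keeps the last); returns when the fingers have stopped.
- bot.wait(seconds).
- bot.solve_ik(position, orientation): joint angles nearest the present ones, or None.
- bot.camera(name): name is "scene" or "side" or "wrist"; returns the picture (420x560x3 uint8, red, green, blue); there is no depth.
- bot.calibration(name): a dict with "mtx" (3x3 intrinsics, pixels), "k1" (the pictures are not rectified: a ray, as slopes to the right and down, at radius r is drawn at 1 + k1 r^2 times it, then the intrinsics apply), "extrinsics" (4x4, takes a point from world to camera coordinates); the wrist camera has in their place "hand_eye" (4x4, takes a point from camera to tool coordinates, whose origin is the TCP and whose axes are the flange's). Camera axes: x right, y down, z forward; pixel columns grow to the right and rows downward; lengths in m; the calibration is good to about 2 mm. A picture is of the moment at which its call begins: read the wrist's pose just before it. calibration takes no time and is no camera call.
A pose or a line that the arm cannot do raises bot.PlanningError and nothing moves.
- bot.close_job(): hands the job in; it is judged then, once.
Trained networks look in the newest picture that a camera, given by its name, has taken for a name from the list of things; names that differ only in an ending like _2 or _b are one class to them, and where a whole thing is asked for, a point or a joint stands for the part that bears it (a point fixed in the world has none). Each returns a list of dicts, best first, with "confidence" (0 to 1); they miss things now and then, are a little off and sometimes report something else, mostly with a low value. They report only what shows in the picture. A call takes as long as a camera call. They do not tell look-alikes from the thing itself.
- bot.search_frame(camera, thing): "bbox" ([left, top, width, height] in pixels, round what is visible of it).
Readings, each from a call of its own:
- bot.read_clock(): time.
- bot.read_joint_positions(): joint angles.
- bot.read_joint_vel(): joint speeds.
- bot.read_joint_efforts(): joint torques, N m.
- bot.read_position(): TCP position.
- bot.read_tool_rot(): TCP orientation.
- bot.read_ft_force(): force on the tool from outside, world axes, zero at the start.
- bot.read_moment(): the same for the moment, N m.
- bot.read_gripper_width(): opening from 0.0 (shut) to 1.0 (fully open).
- bot.read_finger_force(): force on a finger pad.
Only numpy, scipy, OpenCV 4.12 (cv2) and the standard library are available. Lean on these libraries where they do the work, as an engineer would, in place of code of your own. Each camera call takes 0.05 s, during which the arm holds its last target. There are 200 camera calls.

## Working session

There is one attempt and no reset: what is moved stays moved. The work goes in short steps, each a Python script; the robot and the scene stay as the last script left them, time stands still between calls to the robot, and variables do not carry over. Pictures are saved under pics/ and viewed, at most 14 in all, crops included, and the job is handed in when it is done.

```bash
ls; mkdir -p pics
python3 - <<'E'
from cell import bot
import cv2
for n in("scene","side"):
    im=bot.camera(n); cv2.imwrite(f"pics/{n}0.png",im[:,:,::-1])
    c=bot.calibration(n); print(n,c)
    for t in("carrier","bin","jar","beaker","spatula","sample0_mid","empty0_mid","shell_tab","shell"):
        try: print(t,[(d["bbox"],round(d["confidence"],2)) for d in bot.search_frame(n,t)])
        except Exception as e: print(t,e)
print(bot.calibration("wrist"),bot.read_clock(),bot.read_tool_rot())
E
```

```text
pics
scene {'mtx': array([[532.55648797,   0.        , 283.36636608],
       [  0.        , 532.55648797, 202.16460348],
       [  0.        ,   0.        ,   1.        ]]), 'k1': -0.17941904876078782, 'extrinsics': array([[-0.01713104,  0.99984922, -0.00283942,  0.00570254],
       [ 0.7634373 ,  0.01124652, -0.64578402, -0.32510439],
       [-0.64565471, -0.01323067, -0.76351486,  1.72756442],
       [ 0.        ,  0.        ,  0.        ,  1.        ]])}
carrier [([322.9, 150.2, 101.2, 129.3], 0.79), ([200.3, 174.1, 58.6, 17.5], 0.73), ([249.1, 257.0, 18.7, 23.0], 0.42)]
bin [([378.2, 150.3, 48.0, 119.0], 0.67), ([98.8, 182.7, 62.5, 72.9], 0.6)]
jar [([417.2, 166.1, 20.7, 37.4], 0.85), ([346.7, 225.9, 13.9, 21.4], 0.64), ([236.4, 230.1, 13.9, 19.5], 0.26)]
beaker [([288.2, 162.7, 17.5, 28.9], 0.72), ([247.7, 261.8, 16.6, 17.2], 0.41), ([205.0, 252.9, 17.5, 22.5], 0.25)]
spatula [([197.9, 175.7, 61.7, 17.4], 0.55)]
sample0_mid [([235.4, 231.1, 14.4, 20.5], 0.88)]
empty0_mid [([361.6, 164.5, 8.0, 17.0], 0.69), ([320.5, 164.5, 18.0, 19.8], 0.62), ([345.5, 184.7, 15.6, 19.8], 0.51), (
[... 1370 characters left out ...]
.26), ([213.2, 266.0, 21.0, 28.2], 0.24)]
shell [([138.0, 283.5, 183.2, 76.0], 0.58)]
{'mtx': array([[321.86125473,   0.        , 281.6883752 ],
       [  0.        , 321.86125473, 207.13357978],
       [  0.        ,   0.        ,   1.        ]]), 'k1': 0.006997589782495529, 'hand_eye': array([[-5.43550291e-04, -9.56541672e-01, -2.91595154e-01,
         7.49004507e-02],
       [ 9.99999729e-01, -6.65006927e-04,  3.17415063e-04,
        -2.81983416e-04],
       [-4.97533533e-04, -2.91594902e-01,  9.56541774e-01,
        -1.41936892e-01],
       [ 0.00000000e+00,  0.00000000e+00,  0.00000000e+00,
         1.00000000e+00]])} 1.0 [-1.82200305e-06  9.73348162e-01  2.29332412e-01  9.33069022e-06]
```

Run:
```python
import cv2
a=cv2.imread("pics/scene0.png");cv2.imwrite("pics/scene0z.png",cv2.resize(a[130:330,60:460],(800,400),interpolation=cv2.INTER_CUBIC))
a=cv2.imread("pics/side0.png");cv2.imwrite("pics/side0z.png",cv2.resize(a[60:420,100:500],None,fx=1.65,fy=1.65,interpolation=cv2.INTER_CUBIC))
```

```text
(no output)
```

View pics/scene0z.png

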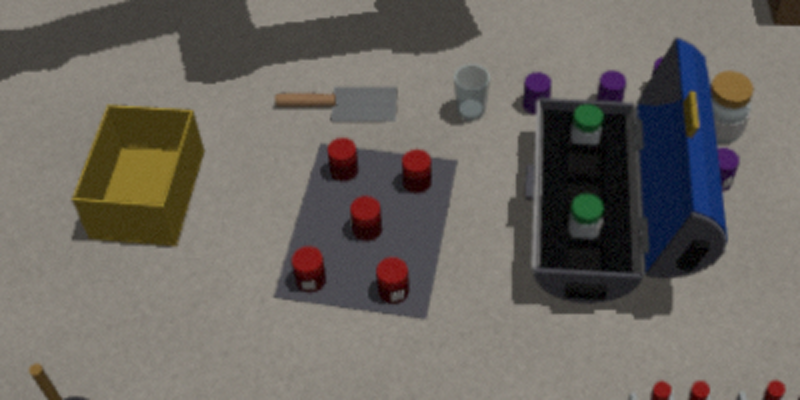

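View pics/side0z.png

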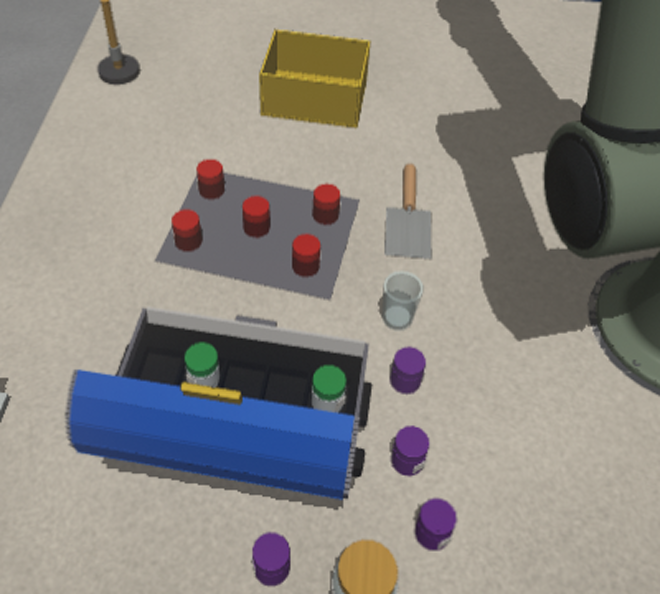

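The scene shows five red samples on the mat, two green-capped pots in the carrier (scene ≈(354,190) and (354,234)), and four purple look-alikes outside it, which are not meant. The bin is at the left and the shell is leaning open. Next come the helpers and coarse positions.

```bash
cat > h.py <<'E'
from cell import bot
import cv2, numpy as np
from scipy.spatial.transform import Rotation as R
def cal(n):
    c=bot.calibration(n); D=np.array([c["k1"],0,0,0,0.])
    if n=="wrist":
        q=bot.read_tool_rot(); T=np.eye(4); T[:3,:3]=R.from_quat([q[1],q[2],q[3],q[0]]).as_matrix(); T[:3,3]=bot.read_position()
        E=np.linalg.inv(T@c["hand_eye"])
    else: E=c["extrinsics"]
    return c["mtx"],D,E
def shot(n,save=None):
    K=cal(n); im=bot.camera(n)
    if save: cv2.imwrite(f"pics/{save}.png",im[:,:,::-1])
    return im,K
def toplane(K,px,z):
    M,D,E=K; p=cv2.undistortPoints(np.array(px,float).reshape(-1,1,2),M,D).reshape(-1,2)
    Rw=E[:3,:3].T; o=-Rw@E[:3,3]; d=np.c_[p,np.ones(len(p))]@Rw.T
    return o+d*((z-o[2])/d[:,2])[:,None]
def proj(K,P):
    M,D,E=K
    return cv2.projectPoints(np.array(P,float).reshape(-1,1,3),cv2.Rodrigues(E[:3,:3])[0],E[:3,3],M,D)[0].reshape(-1,2)
HUE=dict(red=[(0,8),(172,180)],green=[(45,80)],yellow=[(22,32)],blue=[(105,122)],purple=[(130,155)])
def mask(im,c,s=110,v=40):
    h=cv2.cvtColor(im,cv2.COLOR_RGB2HSV); m=0
    for a,b in HUE[c]: m=m|cv2.inRange(h,(a,s,v),(b,255,255))
    return m
def blobs(im,c,amin=40,**k):
    n,l,st,ce=cv2.connectedComponentsWithStats(mask(im,c,**k))
    return [(ce[i],st[i]) for i in range(1,n) if st[i][4]>=amin]
def down(yaw):  # tool z down, tool y along world direction yaw+90deg
    r=R.from_euler("z",yaw)*R.from_euler("x",np.pi); q=r.as_quat(); return np.array([q[3],*q[:3]])
E
python3 - <<'E'
from h import *
for n in("scene","side"):
    im=cv2.imread(f"pics/{n}0.png")[:,:,::-1].copy();K=cal(n)
    for c,z,v in(("red",.04,60),("red",.048,130),("green",.08,40),("yellow",.04,40),("blue",.1,40)):
        print(n,c,v)
        for ce,st in blobs(im,c,30,v=v): print(ce.round(1),st,toplane(K,ce,z)[0].round(3))
for y in(0,1.57,-1.57,3.14): print(y,bot.solve_ik([.55,.2,.3],down(y)))
E
```

```text
scene red 60
[230.8 205.1] [224 199  15  14 155] [ 0.472 -0.135  0.04 ]
[268.  210.9] [261 205  15  13 156] [ 0.49  -0.037  0.04 ]
[242.4 234.6] [235 228  15  14 175] [ 0.567 -0.099  0.04 ]
[213.6 260.3] [206 253  16  16 198] [ 0.646 -0.163  0.04 ]
[255.8 265.7] [248 258  16  16 195] [ 0.66 -0.06  0.04]
[390.6 325.2] [386 321  10  10  71] [0.816 0.248 0.04 ]
[409.9 325. ] [406 321   9  11  68] [0.815 0.291 0.04 ]
[447.6 324.5] [443 320  10  11  65] [0.815 0.378 0.04 ]
[484.3 324. ] [480 320   9  11  63] [0.815 0.465 0.04 ]
scene red 130
scene green 40
[353.7 188.3] [347 182  15  14 166] [0.444 0.185 0.08 ]
[353.1 233.5] [345 226  17  16 201] [0.59  0.173 0.08 ]
scene yellow 40
[405.2 186.7] [402 176   7  22 109] [0.4   0.333 0.04 ]
[129.4 217.2] [  96  183   66   70 3558] [ 0.517 -0.399  0.04 ]
scene blue 40
[37.6 15.6] [  17    0   44   33 1145] [-0.434 -0.978  0.1  ]
[57.2 68.6] [  39   45   38   49 1248] [-0.066 -0.767  0.1  ]
[12.1 89.7] [ 7 83 12 13 38] [ 0.041 -0.894  0.1  ]
[ 21.2 146.4] [   0   92   46  116 1312] [ 0.311 -0.757  0.1  ]
[485.6 110.6] [467 107  38   9 270] [0.1
[... 1493 characters left out ...]
 ]
side yellow 40
[290.  106.9] [ 257   78   67   59 3249] [ 0.52 -0.4   0.04]
[228.  297.5] [210 291  36  13 255] [0.578 0.193 0.04 ]
side blue 40
[23.9 33.5] [   0    0   64   97 3706] [ 1.316 -0.552  0.1  ]
[410.2  29.6] [ 349    0  124   61 5910] [ 0.194 -0.737  0.1  ]
[548.1  37.9] [ 530    0   30   82 1612] [-0.201 -0.738  0.1  ]
[227.9 322.8] [ 142  284  173   79 8414] [0.558 0.274 0.1  ]
0 [ 0.22267567  0.36020202  0.03215616  1.24275046  0.         -2.91891699]
1.57 [0.22267567 0.36020202 0.03215616 1.24275046 0.         1.79426832]
-1.57 [ 0.22267567  0.36020202  0.03215616  1.24275046  0.         -1.34891699]
3.14 [0.22267567 0.36020202 0.03215616 1.24275046 0.         0.22426832]
```

Run:
```python
from h import *
y=np.pi-.08
bot.move_pose([.56,-.1,.33],down(y)); 
im,K=shot("wrist","w_mat")
for ce,st in blobs(im,"red",80,v=130): print(ce.round(1),st,toplane(K,ce,.048)[0].round(4))
bot.move_pose([.56,.16,.33],down(y)); bot.wait(.3)
im,K=shot("wrist","w_car"); np.savez("w_car.npz",E=K[2])
for ce,st in blobs(im,"green",80): print(ce.round(1),st,toplane(K,ce,.084)[0].round(4))
print(bot.read_clock(),bot.read_joint_positions())
a=cv2.imread("pics/w_car.png");cv2.imwrite("pics/w_carz.png",cv2.resize(a,None,fx=1.42,fy=1.42,interpolation=cv2.INTER_CUBIC))
```

```text
[249.3 103.1] [235  88  29  31 700] [ 0.4756 -0.1343  0.048 ]
[328.1 111.6] [314  97  29  31 691] [ 0.4939 -0.0363  0.048 ]
[284.7 176.1] [272 163  27  27 574] [ 0.5717 -0.0974  0.048 ]
[243.1 233.6] [231 222  25  24 476] [ 0.6491 -0.1624  0.048 ]
[316.4 237.2] [304 226  26  24 479] [ 0.663  -0.0597  0.048 ]
[297.1  68.1] [ 280   50   35   38 1012] [0.4447 0.1859 0.084 ]
[295.7 196. ] [281 181  31  31 753] [0.5913 0.1742 0.084 ]
4.275 [ 1.50043597e-01  3.47322608e-01  8.83251834e-02  1.31179985e+00
 -2.79067268e-05  2.31514348e-01]
```

View pics/w_carz.png

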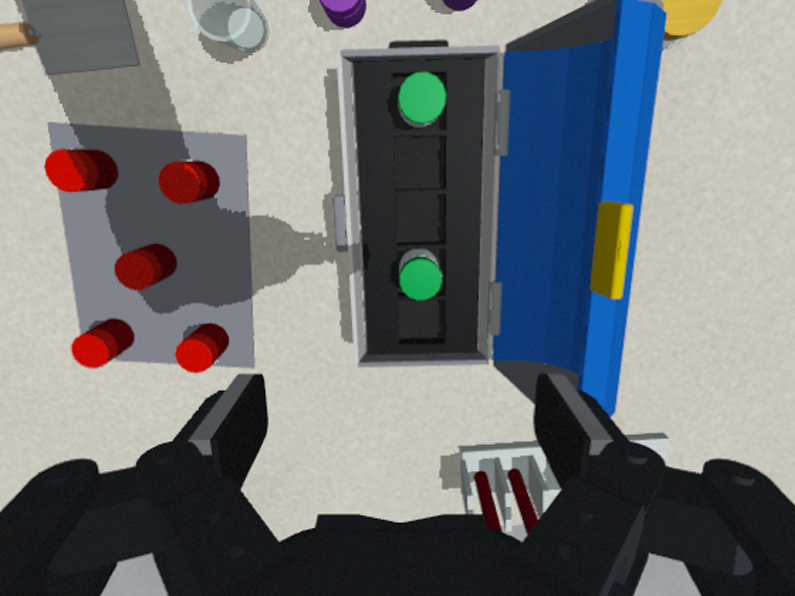

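The wrist view shows the carrier rim corners at zoomed px ≈(341,49), (499,46), (359,366) and (489,363). The green pots sit in pockets 1 and 4 from the top. The shell leans outward with its tab at (612,250). I'll fit the carrier pose and overlay the model to check it.

Run:
```python
from h import *
from scipy.optimize import least_squares
c=bot.calibration("wrist");K=(c["mtx"],np.array([c["k1"],0,0,0,0.]),np.load("w_car.npz")["E"])
px=np.array([(341,49),(499,46),(359,366),(489,363)])/1.42
print(toplane(K,px,.07).round(4))
W=lambda q,P:np.c_[np.array(P)[:,:2]@np.array([[np.cos(q[2]),np.sin(q[2])],[-np.sin(q[2]),np.cos(q[2])]])+q[:2],np.array(P)[:,2]]
cor=[(-.138,-.065,.07),(-.138,.065,.07),(.138,-.065,.07),(.138,.065,.07)]
r=least_squares(lambda q:(proj(K,W(q,cor))-px).ravel(),[.54,.18,-.08]);print(r.x,r.fun.round(1))
q=r.x; np.save("car.npy",q)
im=cv2.imread("pics/w_car.png");s=3;o=(225,20);im=cv2.resize(im[20:275,225:365],None,fx=2.3,fy=2.3,interpolation=cv2.INTER_CUBIC)
for i in(-2,-1,0,1,2):
    P=W(q,[(i*.05+a*.023,b*.023,.052) for a,b in((-1,-1),(1,-1),(1,1),(-1,1))]);p=(proj(K,P)-[225,20]+.5)*2.3
    cv2.polylines(im,[p.astype(int)],True,(0,255,255),1)
P=W(q,[cor[i] for i in(0,1,3,2)]);cv2.polylines(im,[((proj(K,P)-[225,20]+.5)*2.3).astype(int)],True,(255,0,255),1)
cv2.imwrite("pics/ov.png",im)
for e in((.4447,.1859),(.5913,.1742)):
    d=np.array(e)-q[:2];cc,ss=np.cos(q[2]),np.sin(q[2]);print("local",cc*d[0]+ss*d[1],-ss*d[0]+cc*d[1])
```

```text
[[0.4034 0.1254 0.07  ]
 [0.4115 0.2496 0.07  ]
 [0.6776 0.1098 0.07  ]
 [0.6847 0.2349 0.07  ]]
[ 0.54478646  0.17983882 -0.05686467] [-2.3  0.2  2.6 -1.1 -1.8  1.   1.5  0.9]
local -0.10026917010349883 0.00036306099845235217
local 0.046758829714396155 -0.0029861582462512863
```

View pics/ov.png

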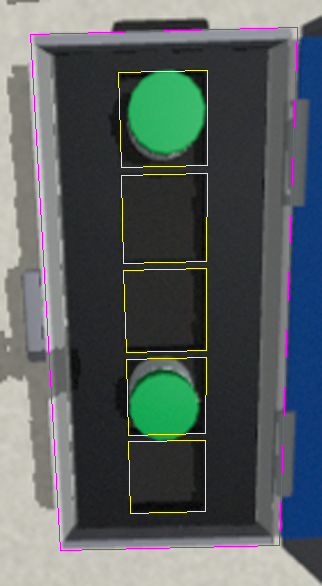

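Pocket overlay agrees to about 1 mm. The two green caps in the carrier are the empties; the purple ones stand outside it. Taking out the first empty and measuring the bin from above.

```bash
cat >> h.py <<'E'
try: CAR=np.load("car.npy")
except Exception: CAR=None
YAW=np.pi+(CAR[2] if CAR is not None else 0)
def carw(x,y=0):
    c,s=np.cos(CAR[2]),np.sin(CAR[2]); return CAR[:2]+[c*x-s*y,s*x+c*y]
def pick(xy,z,up=.2,op=.68):
    bot.set_gripper(op)
    bot.move_pose([*xy,up],down(YAW))
    bot.move_linear([*xy,z+.03],speed=.25)
    if bot.move_linear([*xy,z],speed=.08,until_force=12): print("contact down",bot.read_position())
    bot.set_gripper(0,grasp_force=35)
    bot.move_linear([*xy,up],speed=.25)
    print("grip",round(bot.read_gripper_width(),3),"force",bot.read_finger_force(),"t",bot.read_clock())
def binpose(save=None):
    im,K=shot("wrist",save); m=mask(im,"yellow",s=90)
    n,l,st,ce=cv2.connectedComponentsWithStats(m); i=1+np.argmax(st[1:,4])
    pts=np.argwhere(l==i)[:,::-1]; h=cv2.convexHull(pts.astype(np.float32)).reshape(-1,2)
    P=toplane(K,h,.085)[:,:2]; r=cv2.minAreaRect((P*1000).astype(np.float32)); return r
E
python3 - <<'E'
from h import *
pick((.5913,.1742),.053)
bot.move_pose([.50,-.36,.33],down(YAW)); bot.wait(.2)
print(binpose("w_bin"),bot.read_gripper_width(),bot.read_clock())
E
```

```text
grip 0.429 force 35.55017486214638 t 7.4583
((517.6270141601562, -394.75201416015625), (119.60658264160156, 161.9497833251953), 86.24568176269531) 0.43740272260267143 9.7167
```

View pics/w_bin.png

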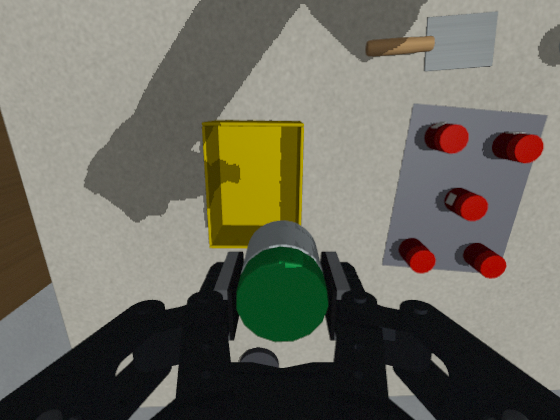

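The pot is held and the bin measures 162×120 mm, matching its size, with centre (0.518, -0.395). Dropping this pot, then doing the second empty.

```bash
cat >> h.py <<'E'
def drop(r,off):
    (cx,cy),(w,h),a=r; a=np.radians(a if w>h else a+90); d=np.array([np.cos(a),np.sin(a)]); d*=np.sign(d[0])
    p=np.array([cx,cy])/1000+d*off
    bot.move_pose([*p,.19],down(YAW)); bot.move_linear([*p,.04],speed=.25,until_force=15)
    bot.set_gripper(.62); bot.move_linear([*p,.19],speed=.25)
E
python3 - <<'E'
from h import *
drop(((517.6,-394.8),(119.6,161.9),86.2),.036)
print(bot.read_gripper_width(),bot.read_clock())
pick((.4447,.1859),.053)
bot.move_pose([.50,-.36,.33],down(YAW)); bot.wait(.2)
r=binpose("w_bin2");print(r)
if abs(max(r[1])-160)<8 and abs(min(r[1])-120)<8: drop(r,-.036)
bot.move_pose([.56,-.1,.33],down(YAW)); bot.wait(.2)
im,K=shot("wrist","w_mat2")
for ce,st in blobs(im,"red",80,v=130): print(ce.round(1),st,toplane(K,ce,.048)[0].round(4))
im,K=shot("scene","s2")
for c in("red","green"):
  for ce,st in blobs(im,c,20): print(c,ce.round(1),st,toplane(K,ce,.04)[0].round(3))
print(bot.read_clock())
E
```

```text
0.616252384861414 12.1833
grip 0.432 force 35.07618114352226 t 16.7333
((517.64208984375, -394.7435302734375), (119.6187973022461, 161.9475555419922), 86.24410247802734)
[251.  102.7] [237  88  29  31 712] [ 0.4758 -0.1343  0.048 ]
[329.7 113.1] [316  98  29  31 689] [ 0.4941 -0.0362  0.048 ]
[284.8 176.3] [272 163  27  27 582] [ 0.5715 -0.0973  0.048 ]
[241.8 233.2] [229 222  26  24 488] [ 0.6491 -0.1624  0.048 ]
[315.  238.3] [303 227  25  24 479] [ 0.663  -0.0597  0.048 ]
red [230.7 206.3] [224 199  15  17 186] [ 0.476 -0.135  0.04 ]
red [268.2 212.3] [261 205  15  18 196] [ 0.494 -0.036  0.04 ]
red [242.4 235.7] [235 228  15  17 208] [ 0.571 -0.098  0.04 ]
red [213.8 261.6] [206 253  16  21 237] [ 0.65  -0.162  0.04 ]
red [255.8 266.7] [248 258  16  18 226] [ 0.663 -0.06   0.04 ]
red [390.1 326.3] [386 321  10  13  89] [0.818 0.246 0.04 ]
red [409.4 326. ] [405 321  10  12  86] [0.818 0.29  0.04 ]
red [446.9 325.5] [442 320  11  12  84] [0.817 0.376 0.04 ]
red [483.5 324.9] [479 320  10  11  83] [0.818 0.463 0.04 ]
green [132.7 205.1] [126 199  14  14 153] [ 0.476 -0.398  0.04 ]
green [125.6 225.9] [119 220  14  11 121] [ 0.546 -0.403  0.04 ]
23.0083
```

```bash
cat >> h.py <<'E'
def samples(save=None):
    bot.move_pose([.56,-.1,.33],down(YAW)); bot.wait(.15)
    im,K=shot("wrist",save); P=[toplane(K,ce,.048)[0][:2] for ce,st in blobs(im,"red",80,v=130)]
    return [p for p in P if p[1]<.08 and .3<p[0]<.79]
def place(i,dx=0,dy=0):
    xy=carw(.05*i+dx,dy); bot.move_pose([*xy,.2],down(YAW)); bot.move_linear([*xy,.085],speed=.25)
    hit=bot.move_linear([*xy,.0545],speed=.05,until_force=8); z=bot.read_position()[2]
    print("pocket",i,"hit",hit,"z",round(z,4),"f",bot.read_ft_force().round(1))
    if hit and z>.06: return False
    bot.set_gripper(.66); bot.move_linear([*xy,.2],speed=.25); return True
E
python3 - <<'E'
from h import *
P=samples(); print(np.round(P,4))
p=max(P,key=lambda p:p[0]+p[1]); pick(p,.017)
print(place(2))
bot.move_pose([*carw(0,-.02),.3],down(YAW));bot.wait(.2)
im,K=shot("wrist","w_p1")
for ce,st in blobs(im,"red",80,v=130): print(ce.round(1),toplane(K,ce,.084)[0].round(4))
print(carw(.1),bot.read_clock())
a=cv2.imread("pics/w_p1.png");cv2.imwrite("pics/w_p1z.png",cv2.resize(a[0:300,150:450],None,fx=2,fy=2))
E
```

```text
[[ 0.4756 -0.1343]
 [ 0.494  -0.0363]
 [ 0.5717 -0.0974]
 [ 0.6491 -0.1624]
 [ 0.6629 -0.0596]]
grip 0.433 force 35.05140691995621 t 26.875
pocket 2 hit True z 0.0535 f [-0.5  0.4  4.4]
True
[ 31.  129.3] [ 0.475  -0.1054  0.084 ]
[115.9 140.2] [ 0.4914 -0.0172  0.084 ]
[ 80.4 205.4] [ 0.5621 -0.0731  0.084 ]
[298.3 257.9] [0.6428 0.1744 0.084 ]
[ 47.  263.1] [ 0.632  -0.1307  0.084 ]
[0.64462483 0.17415542] 31.0
```

View pics/w_p1z.png

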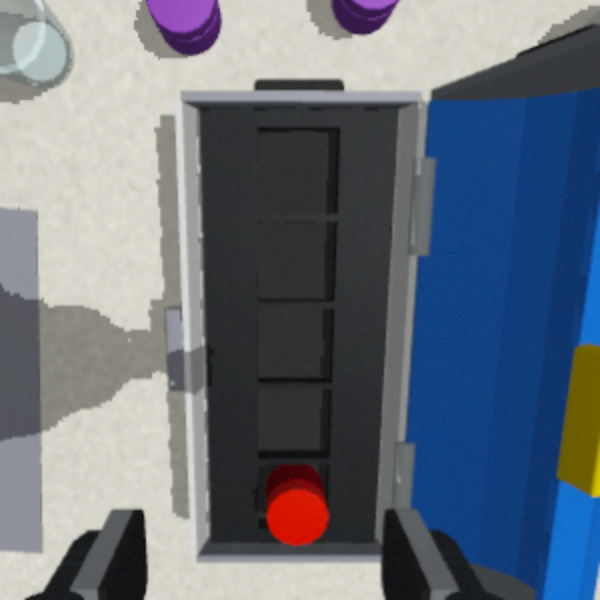

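The first sample stands in pocket 2 (crop (297,510)), 2 mm from its centre. Continuing with the rest, taking a fresh look before each.

Run:
```python
from h import *
for k,i in enumerate((1,0,-1,-2)):
    P=samples()
    print(len(P),np.round(P,3).tolist())
    if len(P)!=4-k: print("count!"); break
    p=max(P,key=lambda p:p[0]+p[1])
    pick(p,.017)
    if not .40<bot.read_gripper_width()<.5: print("bad grip"); break
    if not place(i): print("failed place"); break
bot.move_pose([*carw(0,-.02),.33],down(YAW));bot.wait(.2)
im,K=shot("wrist","w_p5")
for ce,st in blobs(im,"red",80,v=130):
    w=toplane(K,ce,.084)[0][:2]; print(w.round(4),min(np.linalg.norm(w-carw(.05*j)) for j in range(-2,3)).round(4))
shot("scene","s3"); shot("side","d3"); print(bot.read_clock())
a=cv2.imread("pics/w_p5.png");b=cv2.imread("pics/d3.png")
cv2.imwrite("pics/p5z.png",np.hstack([cv2.resize(a[0:300,200:430],None,fx=1.6,fy=1.6),cv2.resize(b[220:380,120:340],None,fx=1.6,fy=3)[:480]]))
```

```text
4 [[0.476, -0.134], [0.494, -0.036], [0.572, -0.097], [0.649, -0.162]]
grip 0.432 force 35.071213245391846 t 35.6333
pocket 1 hit True z 0.0535 f [0.5 0.4 4.2]
3 [[0.476, -0.134], [0.494, -0.036], [0.572, -0.097]]
grip 0.43 force 35.09746313095093 t 43.9083
pocket 0 hit True z 0.0537 f [-1.  -0.3  5.2]
2 [[0.474, -0.062], [0.476, -0.134]]
grip 0.435 force 35.075508803129196 t 52.05
pocket -1 hit True z 0.0538 f [-0.8 -0.2  4.8]
1 [[0.476, -0.134]]
grip 0.439 force 35.097665190696716 t 60.0917
pocket -2 hit True z 0.0538 f [-0.6 -0.8  4.8]
[0.4436 0.1856] 0.0014
[0.4932 0.1828] 0.0017
[0.5432 0.1799] 0.0016
[0.5932 0.1771] 0.0015
[0.643  0.1743] 0.0017
[0.9092 0.3733] 0.3311
64.675
```

View pics/p5z.png

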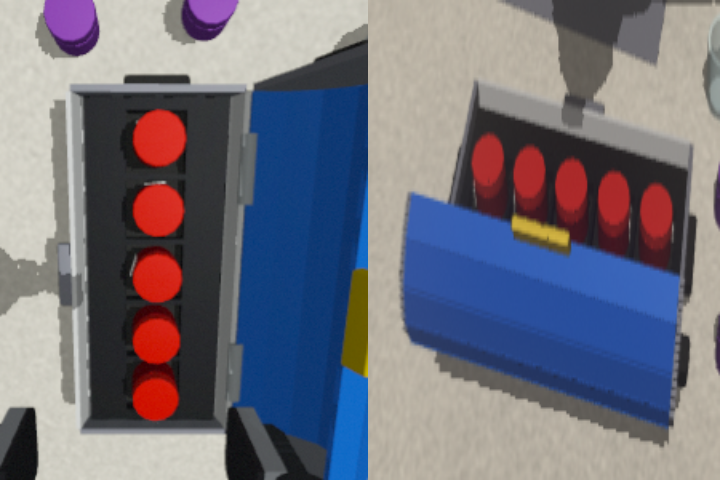

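All five samples are standing in their pockets, with caps 1.5 mm from the pocket centres. Next I measure the shell angle from the yellow tab in all three views.

```bash
cat >> h.py <<'E'
def tn(a,t,n,x=0):  # shell point t across from hinge, n outward -> world
    y=.066-t*np.cos(a)+n*np.sin(a); z=.07+t*np.sin(a)+n*np.cos(a); return np.array([*carw(x,y),z])
def shellang(views=("scene","side")):
    o=[]
    for v in views:
        im,K=shot(v); bl=[]
        G=np.linspace(0,2.35,236); C=np.array([proj(K,tn(a,.140,.004))[0] for a in G])
        for ce,st in blobs(im,"yellow",15):
            if st[4]<4000 and max(st[2:4])<120:
                d=np.linalg.norm(C-ce,axis=1); bl.append((round(d.min(),1),round(G[d.argmin()],2),st[4]))
        o.append((v,sorted(bl)[:2]))
    return o
E
python3 - <<'E'
from h import *
print(CAR); print(shellang(("wrist","scene","side")))
for a in(2.0,1.57,1,0): print(a,bot.solve_ik(tn(a,.151,.008),down(CAR[2]-np.pi/2)), bot.solve_ik(tn(a,.151,.008),down(CAR[2]+np.pi/2)))
E
```

```text
[ 0.54478646  0.17983882 -0.05686467]
[('wrist', [(np.float64(1.0), np.float64(1.83), np.int32(1437)), (np.float64(168.8), np.float64(2.35), np.int32(2000))]), ('scene', [(np.float64(0.9), np.float64(1.82), np.int32(111)), (np.float64(195.4), np.float64(0.0), np.int32(3117))]), ('side', [(np.float64(1.0), np.float64(1.82), np.int32(246)), (np.float64(138.9), np.float64(0.56), np.int32(2733))])]
2.0 [ 0.40323671  0.50441881  0.01075977  1.07713728  0.         -1.11069494] [0.40323671 0.50441881 0.01075977 1.07713728 0.         2.03089771]
1.57 [ 0.3107302   0.43435273 -0.05736677  1.07907683  0.         -1.20320145] [ 0.3107302   0.43435273 -0.05736677  1.07907683  0.          1.9383912 ]
1 [ 0.17504129  0.38479922 -0.18554309  1.00045402  0.         -1.33889036] [ 0.17504129  0.38479922 -0.18554309  1.00045402  0.          1.80270229]
0 [ 0.03946214  0.4734637  -0.40088455  0.69644808  0.         -1.47446951] [ 0.03946214  0.4734637  -0.40088455  0.69644808  0.          1.66712314]
```

All three views agree on 1.82 rad. First part: push the tab from its outer side with shut fingers.

```bash
cat > push1.py <<'E'
from h import *
Y=down(CAR[2]-np.pi/2); yh=np.array([-np.sin(CAR[2]),np.cos(CAR[2]),0])
bot.set_gripper(0)
def tip(a):
    p=tn(a,.151,.008)+[0,0,-.008] if a>=np.pi/2 else tn(a,.143,.008)
    return p+yh*.011
s=tip(1.82)+yh*.022
bot.move_pose([s[0],s[1],.33],Y); bot.move_linear(s,speed=.2,until_force=10)
f0=bot.read_ft_force()
for a in np.arange(1.80,.94,-.12):
    h=bot.move_linear(tip(a),speed=.1,until_force=25)
    print(round(a,2),h,(bot.read_ft_force()-f0).round(1))
    if h: break
print(bot.read_clock(),shellang(("scene","side")))
shot("side","d4")
E
python3 push1.py
```

```text
1.8 False [-1.5 -0.4 -1. ]
1.68 False [-1.5 -0.6 -1. ]
1.56 False [-0.1 -0.4 -0.8]
1.44 False [-0.8 -1.2 -0.6]
1.32 False [-0.  -1.1  0. ]
1.2 False [-1.   0.9 -1. ]
1.08 False [-0.5  0.2 -0.4]
0.96 False [-1.  -0.8  0.1]
70.05 [('scene', [(np.float64(1.1), np.float64(0.95), np.int32(95)), (np.float64(195.4), np.float64(0.0), np.int32(3112))]), ('side', [(np.float64(3.3), np.float64(0.19), np.int32(113)), (np.float64(12.2), np.float64(1.06), np.int32(40))])]
```

View pics/d4.png

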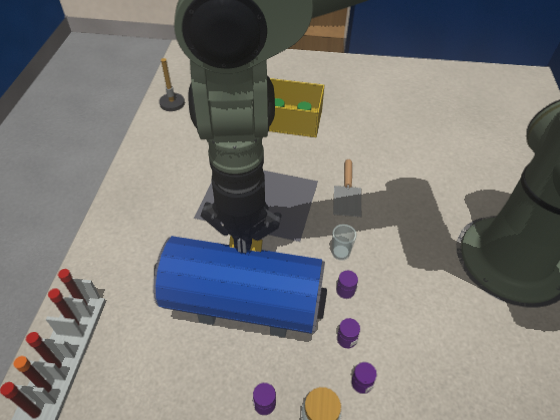

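The shell is at about 0.95 rad, with the fingers on the tab at (242,245). Now pressing from above.

```bash
cat > push2.py <<'E'
from h import *
yh=np.array([-np.sin(CAR[2]),np.cos(CAR[2]),0])
p=np.array(bot.read_position()); bot.move_linear(p+[0,0,.05],speed=.2)
def tip(a): return tn(a,.147+.004*min(a,1),.008)
s=tip(.95); bot.move_linear([s[0],s[1],p[2]+.05],speed=.2)
bot.move_linear(s+[0,0,.012],speed=.15,until_force=15); f0=bot.read_ft_force()
for a in [*np.arange(.9,.1,-.13),.05]:
    h=bot.move_linear(tip(a),speed=.1,until_force=25)
    print(round(a,2),h,(bot.read_ft_force()-f0).round(1))
    if h: break
if not h:
    q=tip(0); h=bot.move_linear([q[0],q[1],.068],speed=.03,until_force=25)
    print("press",h,np.round(bot.read_position(),4),(bot.read_ft_force()-f0).round(1)); bot.wait(.3)
    print("hold",(bot.read_ft_force()-f0).round(1))
print(bot.read_clock())
E
python3 push2.py
```

```text
0.9 False [ 1.  -0.7  1.2]
0.77 False [ 0.8 -0.5 -0.7]
0.64 False [-0.4  0.1 -0.5]
0.51 False [ 0.6 -0.4 -0.3]
0.38 False [ 1.6 -1.  -0.3]
0.25 False [-0.1  0.2 -1.3]
0.12 False [ 0.6 -0.4 -0.8]
0.05 False [ 0.8 -0.9 -0.4]
press True [0.541  0.0992 0.078 ] [-2.  -0.2  8.9]
hold [-1.6  0.2  9.4]
74.5417
```

Run:
```python
from h import *
p=np.array(bot.read_position())
h=bot.move_linear(p+[0,0,-.006],speed=.02,until_force=16)
print(h,bot.read_position().round(4) if hasattr(bot.read_position(),'round') else bot.read_position(),bot.read_ft_force()); bot.wait(.3)
bot.move_linear([p[0],p[1],.2],speed=.2); bot.goto_joints([-1.242,.326,-.193,1.052,0,1.437]); bot.wait(.3)
print(shellang(("scene","side"))); a,_=shot("side","d5"); b,_=shot("scene","s5"); print(bot.read_clock())
c=np.hstack([cv2.resize(a[200:380,120:380],None,fx=1.5,fy=1.5),cv2.resize(b[140:280,80:440],None,fx=1.1,fy=1.93)[:270]])
cv2.imwrite("pics/fin.png",c[:,:,::-1])
for t in("jar","beaker","spatula"): print(t,bot.search_frame("scene",t)[:1])
```

```text
True [0.541  0.0992 0.078 ] [-1.54299445 -0.27372743  9.07723776]
[('scene', [(np.float64(1.3), np.float64(0.02), np.int32(153)), (np.float64(195.4), np.float64(0.0), np.int32(3105))]), ('side', [(np.float64(2.2), np.float64(0.1), np.int32(99)), (np.float64(138.1), np.float64(0.57), np.int32(3038))])]
78.775
jar [{'bbox': [411.6, 165.0, 26.0, 38.0], 'confidence': 0.68}]
beaker [{'bbox': [290.4, 166.0, 13.6, 23.5], 'confidence': 0.82}]
spatula [{'bbox': [198.4, 175.7, 60.4, 16.4], 'confidence': 0.88}]
```

View pics/fin.png

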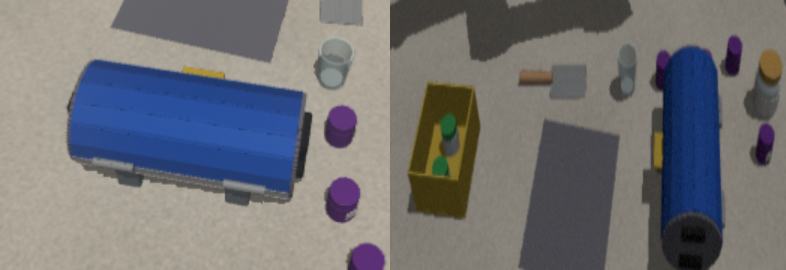

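The shell is shut: two presses met a rigid stop at a tab height of 78.0 mm, exactly the shut value. Both empties are in the bin, and the jar, beaker and spatula have not moved.

```bash
python3 -c "
from cell import bot
print(bot.close_job())"
```

```text
the job is handed in; nothing more can be done
None
```

The job is handed in at about 79 s on the robot's clock: both green-capped empties are in the yellow bin, all five red samples stand in their own pockets, and the shell is pressed shut with the jar, beaker and spatula left alone.

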